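# Start the hold timer and press the mount block home in the squaring jig

### The arm

A 6-joint arm with a two-finger parallel gripper is mounted at the origin on a cart in front of the work surface, level with it; the furniture and walls round the work are solid. World frame = base frame: x ahead of the robot, y to its left, z up, the work surface at z = 0. Lengths are in mm, angles in rad, forces in N, time in s.
With the tool pointing down it reaches from about 350 to 975 mm from the base axis. Payload 7.1 kg.
Tool frame: the origin (TCP) lies at the centre of the arm's flange, where the gripper is bolted on; the fingertips stand 182 mm ahead of it and the grasp point (between the pads) lies 163 mm ahead of it (r.grip_depth is the distance from the TCP to the grasp point, in mm); y points along the fingers, z is the direction in which the jaws open and shut, and the axes are right-handed (so a half turn about y gives the same grasp; the last joint's range is limited). The gripper opens to 88 mm and grips with 3 to 60 N. Pads are 20 mm wide; open, the fingers measure 115 mm over their backs; the gripper's body (75 mm by 178 mm) begins 61 mm behind the grasp point.
Start: joints at [-1.309, 0.423, 1.63, -0, 1.089, -0.019], TCP at [173.221, -600.5, 404.675] pointing down, gripper open.
Joint ranges: [-3, 3], [-0.9, 2.11], [0.09, 2.58], [-1.31, 4.45], [0.11, 2.69], [-2.54, 2.54]. Speed limits (rad/s): [2.39, 2.39, 3.01, 3.14, 3.14, 3.14].

### API

Orientations are given as [roll, pitch, yaw] about the fixed x, y, z axes, in that order (R = Rz(yaw) Ry(pitch) Rx(roll)).
In Python, from station import telemetry, imaging, workorder, r gives the robot as it stands. The module is installed in compiled form; this text tells all that it offers.
- The arm moves only by the tool carry_out, never from a script. Its argument "series" is a list of rows, each a list of 2 entries, a list of its own where there are three numbers: the shift along the tool's x, y, z in cm, then the turn about the tool's y in degrees. A call has 1 to 5 rows; each row shifts and turns the commanded pose from where the row before left it, along the tool's axes as they then stand; what a row does not reach is not made up. A row lasts 1/12 s, in which the tool goes at most 41.7 mm and 7.16 degrees, less where a joint would pass 70% of its speed; a pose out of reach is approached as far as the arm can. A call with a gripper value outside its range is refused whole. "jaw" is the gripper command: -1 is shut, 1 is fully open, values between are in proportion, set as the call begins (left out, the last holds). The fingers move at their own pace and stop on an object; "force" is the grip in N (left out, the last holds). Time passes only in rows, so rows that do not move let the fingers close. It gives the time, the measured TCP pose, the force and the opening at its end, in the units of the state.
- telemetry.get_obs(): the state, without advancing time (a new reading comes with each control period).
- imaging.camera(name): name is "scene" or "top" or "wrist"; returns the picture (420x560x3 uint8, red, green, blue); there is no depth.
- imaging.camera_params(name): a dict with "mtx" (3x3 intrinsics, pixels), "D" ([k1, k2, p1, p2, k3] as OpenCV has them; the pictures are not rectified), "rvec" (rotation vector, rad) and "tvec" (3), from world to camera coordinates, as OpenCV has them. Camera axes: x right, y down, z forward; pixel columns grow to the right and rows downward; lengths in mm; the calibration is good to about 2 mm. A picture is of the moment at which its call begins: read the wrist's pose just before it. camera_params takes no time and is no camera call; for the wrist camera it gives the pose at the moment of the call.
- workorder.sign_off(): hands the job in, once; it reports no verdict.
The state is a dict: "time_s": time; "joint_pos": joint angles; "joint_vel": joint speeds; "joint_torque": joint torques, N m; "ee_pos": TCP position; "orientation": TCP orientation; "force": force on the tool from outside, world axes, zero at the start; "moment": the same for the moment, N m; "grip_width": finger opening in mm.
Only numpy, scipy, OpenCV 4.12 (cv2) and the standard library are available. Lean on these libraries where they do the work, as an engineer would, in place of code of your own. Each camera call takes 0.05 s, during which the arm holds its last target.

### The job

Start the hold timer: twist its spring-return knob clockwise (seen from above) all the way to its stop, then let go so that it springs back. Then bring the blue block that lies loose on the jig into the corner of the jig, square and flat, its straight long side touching the red fence and its end touching the yellow stop, and press it firmly with the gripper both down onto the bed and against the fence at once. Finish while still holding it pressed like this, with everything else on the bench left where it stands.

Things in the scene. Friction and masses are not known exactly. Their poses are not given: they have to be found in the camera images.
- jig: Squaring jig, fixed to the bench, either left or right of the dry bath. Origin: centre of its underside, on the bench. Its x axis points towards the red fence (roughly away from the robot), y to the left, z up. Steel base 160 (x) x 200 (y) x 6 mm.
- jig_bed: Flat, slippery (friction about 0.2) aluminium bed of the jig, 150 (x) x 190 (y) mm, centred on the jig; its top, on which the block lies and slides, is 12 mm above the bench. Origin: on the jig's axis 6 mm above the bench; axes as the jig's.
- jig_fence: Red fence bar along the far (+x) side of the bed: its straight near face is at x = +55 mm in the jig's frame, it is 20 mm thick, 190 mm long and stands 18 mm above the bed. Origin: on the jig's axis at the bed's top.
- jig_stop: Yellow stop at the right (-y) end of the fence: its face, looking to +y, is at y = -75 mm in the jig's frame and runs from x = +10 to x = +55 mm; it stands 12 mm above the bed. Origin: on the jig's axis at the bed's top.
- block: Loose blue plastic block, 56 (x) x 64 (y) x 32 (z) mm, 0.16 kg, starting on the bed clear of fence and stop, turned up to 0.35 rad. Origin: centre of its underside. Its straight +x side goes to the fence, its -y end to the stop: origin then at x 27, y -43, z 12 mm in the jig's frame. Bevel along the upper -x edge. Press firmly: about 10 N each way (over 3 N on the fence, 5 N on the bed).
- block_bevel (a point): Middle of the block's 45 degree bevel, which is 14 mm high and 14 mm deep, from 18 to 32 mm above the underside; this point is 21 mm to -x of the block's centre and 25 mm above its underside; axes as the block's. A push here slanting forward (+x) and down presses the block on fence and bed at once.
- timer_box: Grey hold timer, 100 (x) x 120 (y) mm, top 45 mm above the bench, fixed to the bench, on the other side of the dry bath from the jig; black spring-return knob in the middle of its top. Origin: centre of its underside.
- knob_grip (a point): Middle of the knob's upright grip bar, on the knob's axis, 68 mm above the bench. The bar is 42 mm long along this point's x axis, 13 mm thick along y and reaches from 53 to 83 mm above the bench, over a skirt disc of 50 mm diameter. The point turns with the knob.
- start_knob (a joint): Angle of the knob: 0 at rest, grows clockwise seen from above, stop at 1.05 rad. A spring (0.08 N m/rad) turns it back to 0 in about half a second when let go.
- specimen_blue: Bystander, to be left alone: blue-capped specimen tube, 29 wide, 66 tall (mm). Origin: centre of its underside.
- specimen_red: Bystander, to be left alone: red-capped specimen tube, 29 wide, 66 tall (mm). Origin: centre of its underside.
- beaker: Bystander, to be left alone: small clear beaker, 55 wide, 69 tall (mm). Origin: centre of its underside.
- tape: Bystander, to be left alone: roll of tape lying flat, 71 wide, 12 tall (mm). Origin: centre of its underside.
- tip_case: Bystander, to be left alone: small frosted box with a blue lid, 69 x 121, 51 tall (mm). Origin: centre of its underside.
- amber: Bystander, to be left alone: amber glass bottle, 48 wide, 108 tall (mm). Origin: centre of its underside.
- tube_rack_white: Bystander, to be left alone: white tube rack with coloured caps, 75 x 200, 94 tall (mm). Origin: centre of its underside.
Mind the look-alikes: they are no part of the job. What is meant by the block is not brown, and is the smaller of those in its own colour. Several things have the shape of the timer_box; the one meant has the colours described above.

How it is judged:
By the outcome, as a careful person would: the job done as asked, in the order asked, and still so for the second after the job is handed in, while the arm keeps its last pose, push and grip.
It also fails if it takes over 72 s, if anything falls off the work surface, if the arm or the gripper's body presses on something with over 40 N, if the wrist force passes 120 N, or if a joint passes its speed limit or range.

## Working session

There is one attempt and no reset: what is moved stays moved. The work goes in short steps, Python scripts to look and compute and a tool call to move; the robot and the scene stay as the last step left them, time stands still between calls to the robot, and variables do not carry over. Pictures are saved under pics/ and viewed, and the job is handed in when it is done.

Besides the shell and the picture viewer there is one more tool, called after "Request:" as name(argument=value, ...), one argument or row to a line, values as JSON. carry_out: Moves the arm, as the interface text tells. Its arguments: {"type":"object","properties":{"series":{"type":"array","items":{"type":"array"}},"jaw":{"type":"number"},"force":{"type":"number"}},"required":["series"]}

```bash
ls; mkdir -p pics; python3 - <<'E'
from station import telemetry, imaging, workorder, r
import cv2
print(telemetry.get_obs())
for n in ("scene","top","wrist"):
    p=imaging.camera_params(n); print(n,p)
    cv2.imwrite(f"pics/{n}0.png",imaging.camera(n)[:,:,::-1])
E
```

```text
pics
{'time_s': 0.0, 'joint_pos': array([-1.30896241e+00,  4.23854213e-01,  1.63072337e+00, -2.37280500e-05,
        1.08858638e+00, -1.89908859e-02]), 'joint_vel': array([-1.69255699e-03,  1.06997899e-03, -1.47938269e-05, -9.14371310e-04,
       -7.93914000e-04,  1.03462783e-04]), 'joint_torque': array([-2.09427722e-03, -5.44630337e+01, -2.73674852e+01,  6.42065727e-02,
        2.26982567e-02, -1.37584098e-04]), 'ee_pos': array([ 173.16994932, -600.22801685,  403.88001624]), 'orientation': array([-1.57236775e+00,  8.83744082e-06, -2.86075684e+00]), 'force': array([ 0.35758028, -0.211536  ,  0.22533256]), 'moment': array([-0.01640965,  0.01579779, -0.01090781]), 'grip_width': 88.00953151884003}
scene {'mtx': array([[542.13627853,   0.        , 278.65995521],
       [  0.        , 542.13627853, 209.00463786],
       [  0.        ,   0.        ,   1.        ]]), 'D': array([0.0204911, 0.       , 0.       , 0.       , 0.       ]), 'rvec': array([ 1.15198037, -1.99919014,  1.23759951]), 'tvec': array([ 275.00787232,  268.05918374, 1083.635089  ])}
top {'mtx': array([[391.34402863,   0.        , 282.38951886],
       [  0.        , 391.34402863, 208.53183971],
       [  0.        ,   0.        ,   1.        ]]), 'D': array([-0.10324308,  0.        ,  0.        ,  0.        ,  0.        ]), 'rvec': array([ 2.11891648, -2.17316524,  0.15394845]), 'tvec': array([  11.13181451,  566.42788986, 1309.17569449])}
wrist {'mtx': array([[302.70977434,   0.        , 278.62363087],
       [  0.        , 302.70977434, 205.97848743],
       [  0.        ,   0.        ,   1.        ]]), 'D': array([-0.05583212,  0.        ,  0.        ,  0.        ,  0.        ]), 'rvec': array([-2.34545268,  1.7638071 ,  0.22252236]), 'tvec': array([-624.46048004,  -29.55012907,  389.07356653])}
```

View pics/scene0.png

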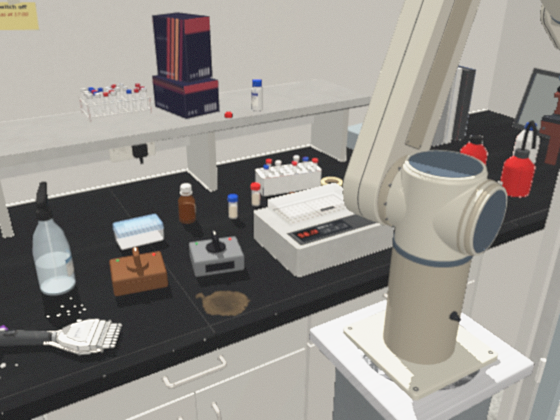

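View pics/top0.png

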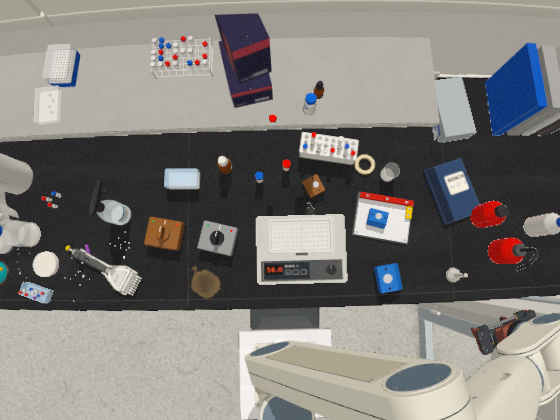

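View pics/wrist0.png

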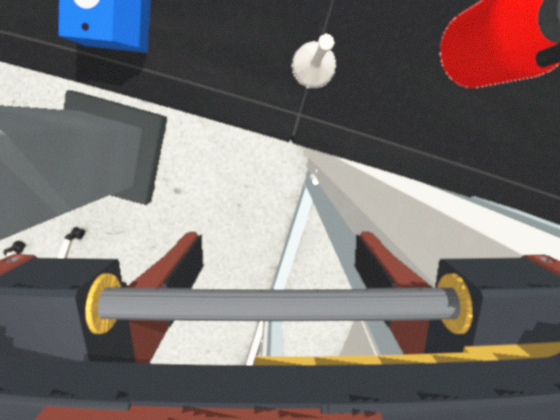

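The scene view puts the grey timer at about (217,255), with a brown look-alike at (138,272). In the top view:
- **Timer candidates:** grey at (217,239), brown at (164,233). I choose the grey one.
- **Block candidates:** small blue on the jig at (377,217), bigger blue off the jig at (388,279), brown at (314,186). I choose the one on the jig.

Next I'll check both in close crops.

```bash
cat > h.py <<'E'
from station import telemetry, imaging, workorder, r
import cv2, numpy as np
from scipy.spatial.transform import Rotation as R
def ray(cam,px,z,p=None):
    p=p or imaging.camera_params(cam)
    u=cv2.undistortPoints(np.array([[px]],float),p["mtx"],p["D"])[0,0]
    Rm=cv2.Rodrigues(p["rvec"])[0]; c=-Rm.T@p["tvec"]; d=Rm.T@np.array([u[0],u[1],1])
    return c+d*(z-c[2])/d[2]
def proj(cam,pts,p=None):
    p=p or imaging.camera_params(cam)
    return cv2.projectPoints(np.array(pts,float),p["rvec"],p["tvec"],p["mtx"],p["D"])[0][:,0]
def crop(img,x0,y0,w,h,k,name):
    c=cv2.resize(img[y0:y0+h,x0:x0+w],None,fx=k,fy=k,interpolation=cv2.INTER_CUBIC)
    cv2.imwrite(name,c)
def st():
    o=telemetry.get_obs(); print("t",round(o["time_s"],2),"pos",o["ee_pos"].round(1),"rpy",o["orientation"].round(3),"F",o["force"].round(1),"M",o["moment"].round(2),"w",round(o["grip_width"],1)); return o
E
python3 - <<'E'
from h import *
im=cv2.imread("pics/top0.png")
crop(im,190,212,56,50,12,"pics/timer_c.png")
crop(im,345,185,76,64,10,"pics/jig_c.png")
E
```

```text
(no output)
```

View pics/timer_c.png

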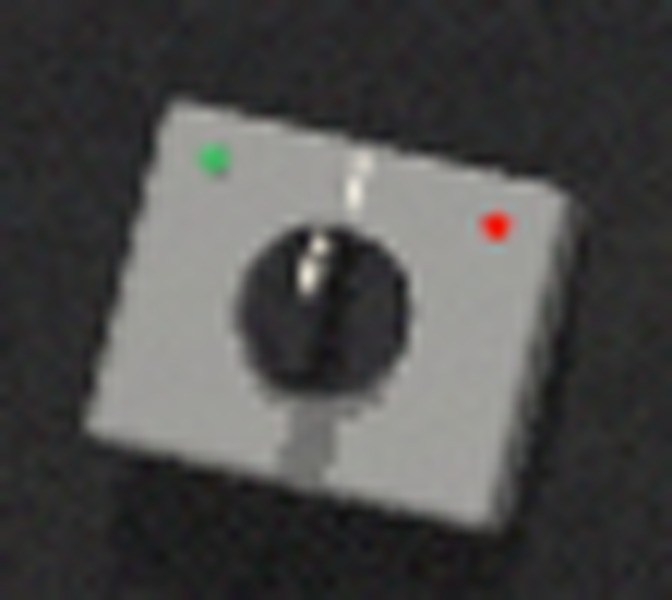

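View pics/jig_c.png

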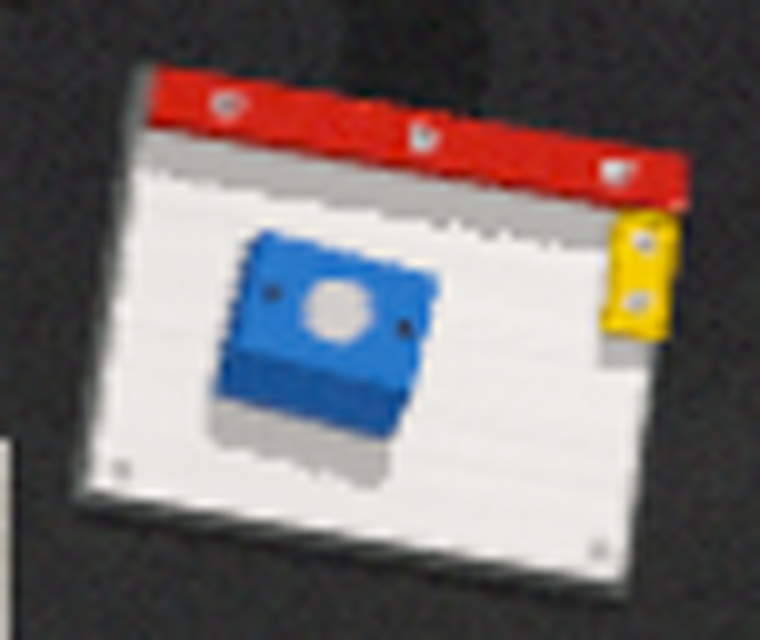

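```bash
cat > m.py <<'E'
from h import *
from scipy.optimize import least_squares
def fit(cam,obj,px,x0,p=None):
    p=p or imaging.camera_params(cam)
    obj=np.array(obj,float);px=np.array(px,float)
    def pts(s):
        c,n=np.cos(s[2]),np.sin(s[2])
        return np.c_[s[0]+c*obj[:,0]-n*obj[:,1],s[1]+n*obj[:,0]+c*obj[:,1],obj[:,2]]
    f=lambda s:(proj(cam,pts(s),p)-px).ravel()
    q=least_squares(f,x0,x_scale=[10,10,.1]); return q.x,f(q.x).reshape(-1,2).round(1)
E
python3 - <<'E'
from m import *
def o(l,x0,y0,k): return [((a+.5)/k-.5+x0,(b+.5)/k-.5+y0) for a,b in l]
T=o([(172,100),(570,190),(497,525),(88,432)],190,212,12)
s,e=fit("top",[(50,60,45),(50,-60,45),(-50,-60,45),(-50,60,45)],T,[600,200,0]);print("timer",s,e.tolist())
K=o([(320,232),(300,385)],190,212,12)
J=o([(148,125),(688,208),(152,68),(688,150),(625,580),(88,488)],345,185,10)
s,e=fit("top",[(55,95,30),(55,-95,30),(75,95,30),(75,-95,30),(-75,-95,12),(-75,95,12)],J,[600,-300,0]);print("jig",s,e.tolist())
B=o([(258,232),(438,275),(408,390),(235,350),(215,395),(388,440)],345,185,10)
b,e=fit("top",[(28,32,44),(28,-32,44),(-14,-32,44),(-14,32,44),(-28,32,30),(-28,-32,30)],B,[600,-300,0]);print("block",b,e.tolist())
c,n=np.cos(s[2]),np.sin(s[2]);d=b[:2]-s[:2];print("block in jig",c*d[0]+n*d[1],-n*d[0]+c*d[1],b[2]-s[2])
# knob bar
for q in K: print(ray("top",q,83))
print(proj("top",[[0,0,0]]))
for n,z in {"amber":(225,165,100),"teal":(181,179,50),"bl":(259,176,66),"rd":(286,164,66),"beaker":(390,172,60),"bath1":(256,214,80),"bath2":(346,216,80),"bath3":(346,283,80),"bath4":(256,283,80),"tape":(365,164,10),"rackL":(300,150,90),"rackR":(357,160,90),"bigblue":(388,279,40),"brown":(314,186,40),"smallthing":(311,209,80),"brownTimer":(164,233,45)}.items(): print(n,ray("top",z[:2],z[2]).round(0))
E
```

```text
timer [ 4.71810746e+02  2.22174178e+02 -2.40833486e-01] [[-0.2, -0.4], [0.5, -0.4], [-0.2, 0.4], [-0.1, 0.4]]
jig [ 5.31187990e+02 -3.58060375e+02 -1.85254041e-01] [[0.2, -0.2], [-0.8, 0.0], [0.6, -0.1], [-0.2, 0.3], [-0.3, -0.4], [0.4, 0.4]]
block [ 5.25443051e+02 -3.30421756e+02 -2.72574728e-01] [[-0.1, 0.0], [-0.2, 0.2], [0.3, 0.4], [-0.4, -0.1], [-0.1, -0.2], [0.4, -0.3]]
block in jig -10.737568818099668 26.107511529973873 -0.08732068639807314
[490.95486586 218.78930683  83.        ]
[448.70940956 224.48530053  83.        ]
[[285.65275011 374.57711363]]
amber [711. 186. 100.]
teal [678. 348.  50.]
bl [678.  74.  66.]
rd [718. -19.  66.]
beaker [ 682. -380.   60.]
bath1 [545.  86.  80.]
bath2 [ 530. -215.   80.]
bath3 [ 309. -205.   80.]
bath4 [317.  89.  80.]
tape [ 726. -305.   10.]
rackL [759. -68.  90.]
rackR [ 720. -261.   90.]
bigblue [ 316. -356.   40.]
brown [ 643. -115.   40.]
smallthing [557. -99.  80.]
brownTimer [491. 407.  45.]
```

```bash
cat > plan.py <<'E'
from h import *
import sys
# usage: plan.py x y z yaw [nrows] ; tool kept pointing down (roll -pi/2)
def plan(tgt,yaw,n=None,vmax=40.,wmax=7.0):
    o=st(); p=o["ee_pos"].copy(); M=R.from_euler("xyz",o["orientation"]).as_matrix()
    y0=o["orientation"][2]; dy=yaw-y0   # no wrap: caller gives continuous
    L=np.linalg.norm(np.array(tgt)-p); A=np.degrees(abs(dy))
    n=n or int(max(np.ceil(L/vmax),np.ceil(A/wmax),1))
    Y=y0; rows=[]; q=p.copy()
    for i in range(n):
        want=p+(np.array(tgt)-p)*(i+1)/n
        Mi=R.from_euler("xyz",[-np.pi/2,0,Y]).as_matrix()
        s=np.round(Mi.T@(want-q)/10,2); t=round(np.degrees(-dy)/n,1)
        q=q+Mi@s*10; Y-=np.radians(t); rows.append([s.tolist(),t])
    print(n,"rows; end",q.round(1),round(Y,3))
    for i in range(0,n,5): print(str(rows[i:i+5]).replace(" ",""))
if __name__=="__main__":
    a=[float(v) for v in sys.argv[1:]]
    plan(a[:3],a[3],int(a[4]) if len(a)>4 else None)
E
python3 plan.py 440 -150 380 -1.75; python3 plan.py 472 222 330 -0.2
```

```text
t 0.15 pos [ 173.2 -600.3  404.1] rpy [-1.572  0.    -2.861] F [ 1.  -0.  -0.7] M [ 0.01  0.01 -0.07] w 87.9
14 rows; end [ 440. -150.  380.] -1.761
[[[-2.72,0.17,-2.56],np.float64(-4.5)],[[-2.92,0.17,-2.34],np.float64(-4.5)],[[-3.09,0.18,-2.11],np.float64(-4.5)],[[-3.24,0.17,-1.85],np.float64(-4.5)],[[-3.38,0.17,-1.6],np.float64(-4.5)]]
[[[-3.5,0.17,-1.33],np.float64(-4.5)],[[-3.59,0.17,-1.04],np.float64(-4.5)],[[-3.66,0.18,-0.76],np.float64(-4.5)],[[-3.71,0.17,-0.48],np.float64(-4.5)],[[-3.73,0.17,-0.18],np.float64(-4.5)]]
[[[-3.74,0.17,0.12],np.float64(-4.5)],[[-3.72,0.18,0.4],np.float64(-4.5)],[[-3.67,0.17,0.7],np.float64(-4.5)],[[-3.61,0.17,0.98],np.float64(-4.5)]]
t 0.15 pos [ 173.2 -600.3  404.1] rpy [-1.572  0.    -2.861] F [ 1.  -0.  -0.7] M [ 0.01  0.01 -0.07] w 87.9
22 rows; end [472. 222. 330.] -0.211
[[[-2.34,0.34,-3.22],np.float64(-6.9)],[[-2.71,0.33,-2.91],np.float64(-6.9)],[[-3.04,0.34,-2.56],np.float64(-6.9)],[[-3.33,0.34,-2.18],np.float64(-6.9)],[[-3.56,0.33,-1.76],np.float64(-6.9)]]
[[[-3.75,0.34,-1.33],np.float64(-6.9)],[[-3.88,0.34,-0.86],np.float64(-6.9)],[[-3.96,0.33,-0.39],np.float64(-6.9)],[[-3.98,0.34,0.08],np.float64(-6.9)],[[-3.93,0.34,0.57],np.float64(-6.9)]]
[[[-3.84,0.33,1.03],np.float64(-6.9)],[[-3.69,0.34,1.49],np.float64(-6.9)],[[-3.48,0.34,1.92],np.float64(-6.9)],[[-3.23,0.34,2.32],np.float64(-6.9)],[[-2.93,0.33,2.7],np.float64(-6.9)]]
[[[-2.58,0.34,3.02],np.float64(-6.9)],[[-2.19,0.34,3.32],np.float64(-6.9)],[[-1.79,0.33,3.55],np.float64(-6.9)],[[-1.34,0.34,3.75],np.float64(-6.9)],[[-0.88,0.34,3.87],np.float64(-6.9)]]
[[[-0.42,0.33,3.96],np.float64(-6.9)],[[0.07,0.34,3.98],np.float64(-6.9)]]
```

Request:
carry_out(
  series=[
    [[-2.7,0.2,-2.6],-4.5],
    [[-2.9,0.2,-2.3],-4.5],
    [[-3.1,0.2,-2.1],-4.5],
    [[-3.2,0.2,-1.9],-4.5],
    [[-3.4,0.2,-1.6],-4.5],
  ],
)

```text
time_s: 0.57
ee_pos: [268.2, -437.9, 394.4]
orientation: [-1.571, 0.0, -2.465]
force: [0.1, 0.5, 0.4]
grip_width: 87.8
```

Request:
carry_out(
  series=[
    [[-3.5,0.2,-1.3],-4.5],
    [[-3.6,0.2,-1.0],-4.5],
    [[-3.7,0.2,-0.8],-4.5],
    [[-3.7,0.2,-0.5],-4.5],
    [[-3.7,0.2,-0.2],-4.5],
  ],
)

```text
time_s: 0.98
ee_pos: [363.5, -276.9, 384.6]
orientation: [-1.571, 0.0, -2.072]
force: [0.8, 1.2, 0.2]
grip_width: 87.7
```

```bash
sed -i 's/t=round(np.degrees(-dy)\/n,1)/t=float(round(np.degrees(-dy)\/n,1))/' plan.py; python3 plan.py 472 222 330 -0.2; python3 -c "
from h import *
print(telemetry.get_obs()['joint_pos'])"
```

```text
t 0.98 pos [ 363.5 -276.9  384.6] rpy [-1.571  0.    -2.072] F [0.8 1.2 0.2] M [-0.01 -0.09  0.  ] w 87.7
16 rows; end [472. 222. 330.] -0.201
[[[-3.06,0.34,-0.9],-6.7],[[-3.15,0.34,-0.54],-6.7],[[-3.18,0.34,-0.17],-6.7],[[-3.19,0.34,0.2],-6.7],[[-3.14,0.35,0.58],-6.7]]
[[[-3.05,0.34,0.93],-6.7],[[-2.92,0.34,1.29],-6.7],[[-2.75,0.34,1.62],-6.7],[[-2.54,0.34,1.92],-6.7],[[-2.3,0.34,2.22],-6.7]]
[[[-2.03,0.34,2.46],-6.7],[[-1.73,0.34,2.68],-6.7],[[-1.4,0.34,2.87],-6.7],[[-1.05,0.35,3.01],-6.7],[[-0.7,0.34,3.12],-6.7]]
[[[-0.33,0.34,3.17],-6.7]]
[-6.77066088e-01  2.03908373e-01  2.00652329e+00  3.67911405e-05
  9.31195005e-01 -1.76101752e-01]
```

Request:
carry_out(
  series=[
    [[-3.1,0.3,-0.9],-6.7],
    [[-3.1,0.3,-0.5],-6.7],
    [[-3.2,0.3,-0.2],-6.7],
    [[-3.2,0.3,0.2],-6.7],
    [[-3.1,0.3,0.6],-6.7],
  ],
)

```text
time_s: 1.4
ee_pos: [397.8, -121.5, 369.5]
orientation: [-1.571, 0.0, -1.485]
force: [0.6, -0.9, -0.0]
grip_width: 88.0
```

Request:
carry_out(
  series=[
    [[-3.0,0.3,0.9],-6.7],
    [[-2.9,0.3,1.3],-6.7],
    [[-2.8,0.3,1.6],-6.7],
    [[-2.5,0.3,1.9],-6.7],
    [[-2.3,0.3,2.2],-6.7],
  ],
)

```text
time_s: 1.82
ee_pos: [431.7, 33.4, 354.6]
orientation: [-1.571, -0.0, -0.9]
force: [0.4, -0.9, -0.2]
grip_width: 87.9
```

Request:
carry_out(
  series=[
    [[-2.0,0.3,2.5],-6.7],
    [[-1.7,0.3,2.7],-6.7],
    [[-1.4,0.3,2.9],-6.7],
    [[-1.1,0.3,3.0],-6.7],
    [[-0.7,0.3,3.1],-6.7],
  ],
)

```text
time_s: 2.23
ee_pos: [466.6, 189.5, 339.4]
orientation: [-1.571, 0.0, -0.315]
force: [0.5, -0.9, -0.5]
grip_width: 87.9
```

Request:
carry_out(
  series=[
    [[-0.3,0.3,3.2],-6.7],
    [[0,0,0],0],
  ],
)

```text
time_s: 2.4
ee_pos: [475.0, 223.2, 336.4]
orientation: [-1.569, -0.001, -0.196]
force: [0.9, -1.0, 0.7]
grip_width: 87.7
```

```bash
python3 - <<'E'
from h import *
o=st(); print(o["joint_pos"].round(3)); cv2.imwrite("pics/w1.png",imaging.camera("wrist")[:,:,::-1])
p=imaging.camera_params("wrist");print(proj("wrist",[[471.8,222.2,83],[471.8,222.2,45]],p))
E
```

```text
t 2.4 pos [475.  223.2 336.4] rpy [-1.569e+00 -1.000e-03 -1.960e-01] F [ 0.9 -1.   0.7] M [-0.01 -0.17 -0.05] w 87.7
[ 4.160e-01  3.720e-01  1.902e+00  1.000e-03  8.650e-01 -9.590e-01]
[[279.17934639 211.8566226 ]
 [279.04620313 200.647463  ]]
```

View pics/w1.png

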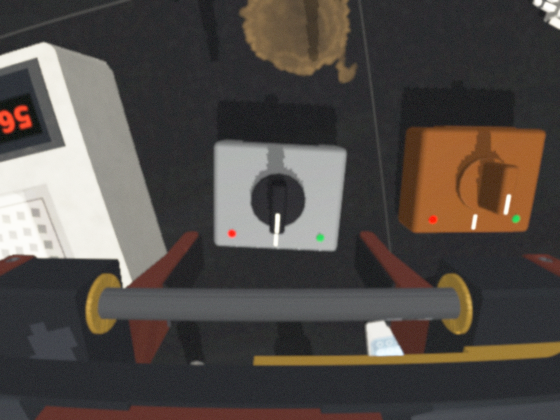

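```bash
python3 - <<'E'
from h import *
crop(cv2.imread("pics/w1.png"),205,130,150,125,5,"pics/w1c.png")
E
```

```text
(no output)
```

View pics/w1c.png

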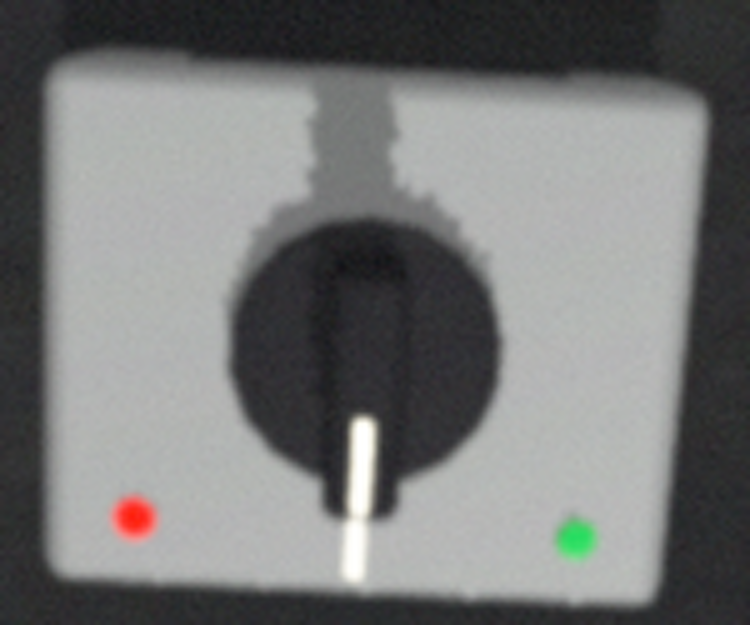

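```bash
python3 - <<'E'
from h import *
f=lambda a,b:((a+.5)/5-.5+205,(b+.5)/5-.5+130)
P=[ray("wrist",f(*q),83) for q in [(369,280),(360,516)]]
P2=[ray("wrist",f(*q),83) for q in [(365,418),(357,518)]]
for a,b in(P,P2): d=b-a; print(a.round(1),b.round(1),((a+b)/2).round(1),np.linalg.norm(d).round(1),np.arctan2(d[1],d[0]).round(3))
c=[ray("wrist",f(*q),45) for q in [(45,90),(708,118),(660,605),(48,575),(353,580)]]
print(np.round(c,1), np.mean(c[:4],0))
d=c[2]-c[3];print(np.arctan2(d[1],d[0])-np.pi/2)
print(ray("wrist",f(366,350),52).round(1))
E
python3 plan.py 471.8 222 239 -0.21
```

```text
[450.8 225.8  83. ] [488.7 216.6  83. ] [469.8 221.2  83. ] 39.1 -0.238
[472.6 220.7  83. ] [489.  216.1  83. ] [480.8 218.4  83. ] 17.0 -0.278
[[412.9 175.1  45. ]
 [441.2 289.3  45. ]
 [531.5 266.8  45. ]
 [501.9 152.6  45. ]
 [514.5 209.8  45. ]] [471.87783335 220.94498235  45.        ]
-0.2537387922048393
[469.  221.6  52. ]
t 2.45 pos [474.2 221.2 336.3] rpy [-1.571 -0.    -0.201] F [-0.4 -0.2  0.3] M [ 0.03 -0.15 -0.02] w 87.8
3 rows; end [471.8 222.  239. ] -0.211
[[[-0.08,3.24,0.01],0.2],[[-0.09,3.24,0.01],0.2],[[-0.08,3.25,0.01],0.2]]
```

Request:
carry_out(
  series=[
    [[-0.1,3.2,0],1],
    [[-0.1,3.2,0],1],
    [[-0.1,3.3,0],0.5],
    [[0,0,0],0],
  ],
)

```text
time_s: 2.78
ee_pos: [468.4, 217.7, 234.8]
orientation: [-1.577, 0.008, -0.251]
force: [-0.6, -0.9, 0.2]
grip_width: 87.8
```

```bash
python3 plan.py 471 221.6 239 -0.245 1
```

```text
t 2.78 pos [468.4 217.7 234.8] rpy [-1.577  0.008 -0.251] F [-0.6 -0.9  0.2] M [ 0.02 -0.09  0.02] w 87.8
1 rows; end [471.  221.5 239. ] -0.245
[[[0.16,-0.42,0.44],-0.3]]
```

Request:
carry_out(
  series=[
    [[0,0,0],0],
    [[0,0,0],0],
    [[0,0,0],0],
  ],
)

```text
time_s: 3.03
ee_pos: [471.8, 219.7, 241.7]
orientation: [-1.569, -0.002, -0.249]
force: [0.9, -0.4, -0.7]
grip_width: 87.8
```

```bash
python3 plan.py 471 221.6 239 -0.245 1
```

```text
t 3.03 pos [471.8 219.7 241.7] rpy [-1.569 -0.002 -0.249] F [ 0.9 -0.4 -0.7] M [ 0.07 -0.17 -0.04] w 87.8
1 rows; end [471.  221.6 239. ] -0.245
[[[-0.13,0.27,0.17],-0.2]]
```

Small correction, then shut the jaws on the bar.

Request:
carry_out(
  series=[
    [[-0.1,0.2,0.2],0],
    [[0,0,0],0],
    [[0,0,0],0],
  ],
)

```text
time_s: 3.28
ee_pos: [470.8, 222.1, 238.7]
orientation: [-1.57, -0.001, -0.248]
force: [-0.2, 0.7, 0.2]
grip_width: 88.0
```

Request:
carry_out(
  series=[
    [[0,0,0],0],
    [[0,0,0],0],
    [[0,0,0],0],
    [[0,0,0],0],
    [[0,0,0],0],
  ],
  jaw=-1,
  force=25,
)

```text
time_s: 3.7
ee_pos: [470.5, 221.9, 237.7]
orientation: [-1.571, 0.0, -0.248]
force: [0.4, 0.2, -0.2]
grip_width: 58.5
```

Request:
carry_out(
  series=[
    [[0,0,0],0],
    [[0,0,0],0],
    [[0,0,0],0],
    [[0,0,0],0],
    [[0,0,0],0],
  ],
)

```text
time_s: 4.12
ee_pos: [470.5, 221.9, 237.7]
orientation: [-1.571, 0.0, -0.248]
force: [-0.1, -0.5, -0.3]
grip_width: 24.8
```

Request:
carry_out(
  series=[
    [[0,0,0],0],
    [[0,0,0],0],
    [[0,0,0],0],
    [[0,0,0],0],
    [[0,0,0],0],
  ],
)

```text
time_s: 4.53
ee_pos: [470.8, 223.1, 237.8]
orientation: [-1.568, -0.001, -0.249]
force: [0.4, 8.6, -3.0]
grip_width: 13.0
```

```bash
python3 -c "
from h import *
st()"
```

```text
t 4.53 pos [470.8 223.1 237.8] rpy [-1.568e+00 -1.000e-03 -2.490e-01] F [ 0.4  8.6 -3. ] M [ 1.54 -0.01 -0.03] w 13.0
```

Request:
carry_out(
  series=[
    [[0,0,0.1],0],
    [[0,0,0],5],
    [[0,0,0],5],
    [[0,0,0],5],
    [[0,0,0],5],
  ],
)

```text
time_s: 4.95
ee_pos: [470.9, 223.4, 237.8]
orientation: [-1.57, -0.0, -0.602]
force: [-0.1, 3.7, -1.2]
grip_width: 13.2
```

```bash
python3 -c "
from h import *
st()"
```

```text
t 4.95 pos [470.9 223.4 237.8] rpy [-1.57  -0.    -0.602] F [-0.1  3.7 -1.2] M [ 0.68 -0.15 -0.01] w 13.2
```

Request:
carry_out(
  series=[
    [[0,0,0],5],
    [[0,0,0],5],
    [[0,0,0],5],
    [[0,0,0],5],
    [[0,0,0],5],
  ],
)

```text
time_s: 5.37
ee_pos: [471.0, 223.4, 237.7]
orientation: [-1.57, 0.0, -1.038]
force: [0.6, 4.3, -1.1]
grip_width: 12.8
```

```bash
python3 -c "
from h import *
st()"
```

```text
t 5.37 pos [471.  223.4 237.7] rpy [-1.57   0.    -1.038] F [ 0.6  4.3 -1.1] M [ 0.71 -0.06  0.07] w 12.8
```

Request:
carry_out(
  series=[
    [[0,0,0],5],
    [[0,0,0],5],
    [[0,0,0],4],
    [[0,0,0],3],
    [[0,0,0],0],
  ],
)

```text
time_s: 5.78
ee_pos: [471.0, 223.4, 237.8]
orientation: [-1.57, 0.0, -1.331]
force: [0.8, 5.7, -1.9]
grip_width: 12.8
```

```bash
python3 -c "
from h import *
st()"
```

```text
t 5.78 pos [471.  223.4 237.8] rpy [-1.57   0.    -1.331] F [ 0.8  5.7 -1.9] M [ 0.92 -0.09  0.46] w 12.8
```

Request:
carry_out(
  series=[
    [[0,0,0],1],
    [[0,0,0],0],
  ],
)

```text
time_s: 5.95
ee_pos: [471.0, 223.4, 237.8]
orientation: [-1.57, 0.0, -1.345]
force: [-0.0, 4.6, -2.2]
grip_width: 13.1
```

```bash
python3 -c "
from h import *
st();cv2.imwrite('pics/w2.png',imaging.camera('wrist')[:,:,::-1])"
```

```text
t 5.95 pos [471.  223.4 237.8] rpy [-1.57   0.    -1.345] F [-0.   4.6 -2.2] M [ 0.93 -0.04  0.66] w 13.1
```

View pics/w2.png

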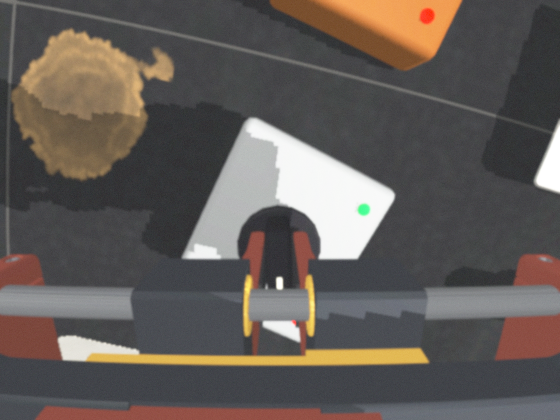

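The wrist view shows the bar between the pads at about (280,285), turned roughly 60° from the box. The moment about the axis rose to 0.66 N m against a spring torque of about 0.08, so the knob is on its stop. Now I let go.

Request:
carry_out(
  series=[
    [[0,0,0],0],
    [[0,0,0],0],
    [[0,0,0],0],
    [[0,0,0],0],
    [[0,0,0],0],
  ],
  jaw=1,
)

```text
time_s: 6.42
ee_pos: [470.6, 222.6, 237.6]
orientation: [-1.572, -0.0, -1.348]
force: [0.2, 0.0, 0.0]
grip_width: 42.8
```

Request:
carry_out(
  series=[
    [[0,0,0],0],
    [[0,0,0],0],
    [[0,0,0],0],
    [[0,0,0],0],
    [[0,0,0],0],
  ],
)

```text
time_s: 6.83
ee_pos: [470.7, 222.8, 237.7]
orientation: [-1.571, -0.0, -1.348]
force: [-0.3, -0.2, 0.3]
grip_width: 76.6
```

Request:
carry_out(
  series=[
    [[0,0,0],0],
    [[0,-1,0],0],
    [[0,-3,0],0],
    [[0,-3,0],0],
    [[0,-3,0],0],
  ],
)

```text
time_s: 7.25
ee_pos: [470.5, 222.8, 339.2]
orientation: [-1.572, -0.0, -1.348]
force: [-0.1, -0.2, -0.2]
grip_width: 88.0
```

```bash
python3 -c "
from h import *
st();cv2.imwrite('pics/w3.png',imaging.camera('wrist')[:,:,::-1])"
```

```text
t 7.25 pos [470.5 222.8 339.2] rpy [-1.572 -0.    -1.348] F [-0.1 -0.2 -0.2] M [ 0.01 -0.15 -0.01] w 88.0
```

View pics/w3.png

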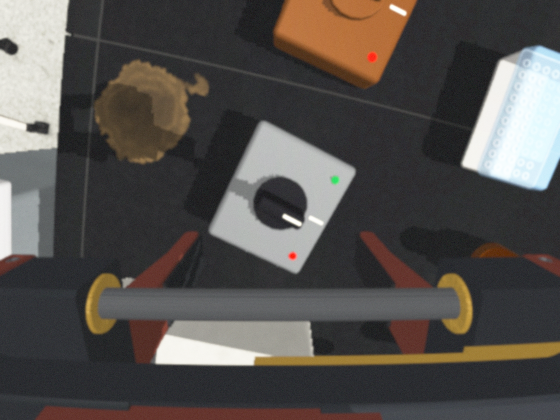

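The knob is back at rest: its mark at (292,220) lines up with the box mark at (316,220). Next is the block.

```bash
python3 plan.py 520 -325 345 -0.27 16
```

```text
t 7.3 pos [472.3 223.6 344.8] rpy [-1.563  0.002 -1.348] F [1.1 0.7 3.9] M [ 0.04 -0.18  0.04] w 87.8
16 rows; end [ 520. -325.  345.] -0.258
[[[3.41,-0.0,-0.47],-3.9],[[3.37,-0.0,-0.7],-3.9],[[3.31,-0.0,-0.92],-3.9],[[3.25,-0.0,-1.15],-3.9],[[3.16,-0.01,-1.37],-3.9]]
[[[3.05,0.0,-1.58],-3.9],[[2.95,0.0,-1.78],-3.9],[[2.81,0.0,-1.98],-3.9],[[2.68,-0.0,-2.17],-3.9],[[2.52,-0.0,-2.34],-3.9]]
[[[2.35,-0.0,-2.51],-3.9],[[2.18,-0.0,-2.67],-3.9],[[1.99,-0.01,-2.8],-3.9],[[1.8,0.0,-2.94],-3.9],[[1.59,0.0,-3.05],-3.9]]
[[[1.39,0.0,-3.15],-3.9]]
```

Request:
carry_out(
  series=[
    [[3.4,-0.3,-0.5],-3.9],
    [[3.4,-0.3,-0.7],-3.9],
    [[3.3,-0.3,-0.9],-3.9],
    [[3.3,0,-1.2],-3.9],
    [[3.2,0,-1.4],-3.9],
  ],
)

```text
time_s: 7.72
ee_pos: [485.2, 48.8, 347.6]
orientation: [-1.57, -0.001, -1.003]
force: [0.9, 0.4, 0.1]
grip_width: 87.9
```

Request:
carry_out(
  series=[
    [[3.1,0,-1.6],-3.9],
    [[3.0,0,-1.8],-3.9],
    [[2.8,0,-2.0],-3.9],
    [[2.7,0,-2.2],-3.9],
    [[2.5,0,-2.3],-3.9],
  ],
)

```text
time_s: 8.13
ee_pos: [500.1, -124.0, 347.4]
orientation: [-1.57, -0.001, -0.664]
force: [1.5, -0.1, -0.6]
grip_width: 88.2
```

Request:
carry_out(
  series=[
    [[2.4,0,-2.5],-3.9],
    [[2.2,0,-2.7],-3.9],
    [[2.0,0,-2.8],-3.9],
    [[1.8,0.3,-2.9],-3.9],
    [[1.6,0.3,-3.1],-3.9],
  ],
)

```text
time_s: 8.55
ee_pos: [515.6, -296.2, 341.4]
orientation: [-1.571, -0.001, -0.323]
force: [0.1, -0.3, 0.2]
grip_width: 87.6
```

Request:
carry_out(
  series=[
    [[1.4,0.3,-3.1],-3.9],
    [[0,0,0],0],
    [[0,0,0],0],
    [[0,0,0],0],
  ],
)

```text
time_s: 8.88
ee_pos: [518.7, -327.9, 337.7]
orientation: [-1.57, 0.001, -0.26]
force: [-0.4, -0.2, 0.4]
grip_width: 87.6
```

```bash
python3 -c "
from h import *
st();im=imaging.camera('wrist')[:,:,::-1];cv2.imwrite('pics/w4.png',im);np.save('w4p.npy',imaging.camera_params('wrist'),allow_pickle=True)"
```

```text
t 8.88 pos [ 518.7 -327.9  337.7] rpy [-1.57e+00  1.00e-03 -2.60e-01] F [-0.4 -0.2  0.4] M [ 0.01 -0.2  -0.02] w 87.6
```

View pics/w4.png

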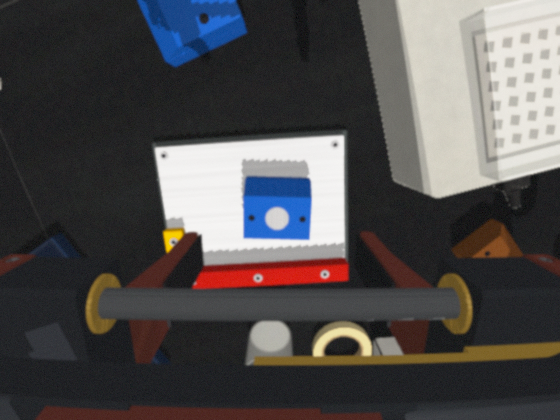

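```bash
python3 - <<'E'
from h import *
im=cv2.imread("pics/w4.png")
crop(im,145,120,220,170,3.6,"pics/w4j.png")
crop(im,232,150,90,100,6,"pics/w4b.png")
E
```

```text
(no output)
```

View pics/w4j.png

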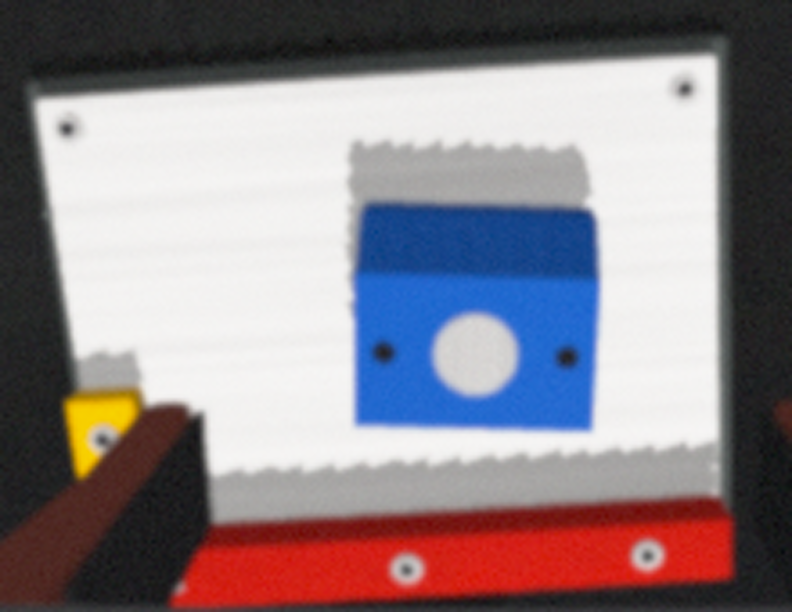

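View pics/w4b.png

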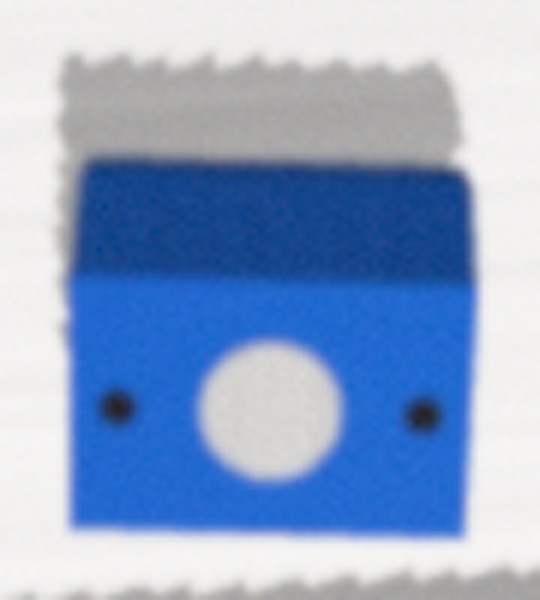

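```bash
python3 - <<'E'
from m import *
p=np.load('w4p.npy',allow_pickle=True).item()
f=lambda l,x0,y0,k:[((a+.5)/k-.5+x0,(b+.5)/k-.5+y0) for a,b in l]
b,e=fit("wrist",[(-14,-32,44),(-14,32,44),(28,-32,44),(28,32,44)],f([(72,272),(474,285),(70,527),(465,535)],232,150,6),[525,-330,-.27],p);print("block",b,e.tolist())
s,e=fit("wrist",[(-75,-95,12),(-75,95,12),(55,95,30),(75,95,30),(10,-75,24)],f([(35,97),(717,52),(724,517),(733,578),(140,405)],145,120,3.6),[531,-358,-.18],p);print("jig",s,e.tolist())
for s in (s,[531.2,-358.1,-.185]):
    c,n=np.cos(s[2]),np.sin(s[2]);d=b[:2]-np.array(s[:2]);print("block in jig",c*d[0]+n*d[1],-n*d[0]+c*d[1],b[2]-s[2])
    print("target",s[0]+c*27-n*-43,s[1]+n*27+c*-43)
print("cam",(-cv2.Rodrigues(p["rvec"])[0].T@p["tvec"]).round(0))
E
```

```text
block [ 5.25354361e+02 -3.30596714e+02 -2.85007617e-01] [[-1.0, -0.0], [1.1, -0.4], [-0.4, 0.2], [0.3, 0.4]]
jig [ 5.30978362e+02 -3.56967743e+02 -1.95720567e-01] [[-0.6, 0.8], [-0.1, 0.6], [2.7, 0.2], [0.2, 0.5], [-2.1, -1.8]]
block in jig -10.645090433538615 24.773829205497748 -0.08928705040619592
target 549.1005165965519 -404.3975602627373
block in jig -10.805024830999162 25.958691257133413 -0.10000761725110835
target 549.8295778253106 -405.3328151823571
cam [ 453. -310.  317.]
```

```bash
python3 plan.py 525.5 -330.5 212 -0.28 4
```

```text
t 8.93 pos [ 518.8 -327.3  337.8] rpy [-1.57e+00  1.00e-03 -2.59e-01] F [-0.5  0.6  0.5] M [ 0.01 -0.12  0.03] w 88.0
4 rows; end [ 525.5 -330.5  212. ] -0.28
[[[0.18,3.14,-0.03],0.3],[[0.18,3.15,-0.04],0.3],[[0.19,3.14,-0.03],0.3],[[0.18,3.15,-0.03],0.3]]
```

Request:
carry_out(
  series=[
    [[0.2,3.1,0],0.3],
    [[0.2,3.1,-0.1],0.3],
    [[0.2,3.1,0],0.3],
    [[0.2,2.7,0],0.3],
    [[0,0,0],0],
  ],
)

```text
time_s: 9.35
ee_pos: [525.1, -328.7, 213.1]
orientation: [-1.568, 0.008, -0.278]
force: [-0.7, 0.7, -0.1]
grip_width: 87.7
```

Request:
carry_out(
  series=[
    [[0,0,0],0],
    [[0,0,0],0],
    [[0,0,0],0],
    [[0,0,0],0],
  ],
)

```text
time_s: 9.68
ee_pos: [527.2, -331.5, 219.8]
orientation: [-1.572, -0.003, -0.279]
force: [1.0, -0.2, 0.9]
grip_width: 87.8
```

```bash
python3 plan.py 525.5 -330.5 210 -0.28 1; python3 -c "
from h import *
cv2.imwrite('pics/w5.png',imaging.camera('wrist')[:,:,::-1])"
```

```text
t 9.68 pos [ 527.2 -331.5  219.8] rpy [-1.572 -0.003 -0.279] F [ 1.  -0.2  0.9] M [ 0.02 -0.11 -0.01] w 87.8
1 rows; end [ 525.5 -330.5  210. ] -0.279
[[[-0.19,0.98,0.05],0.0]]
```

View pics/w5.png

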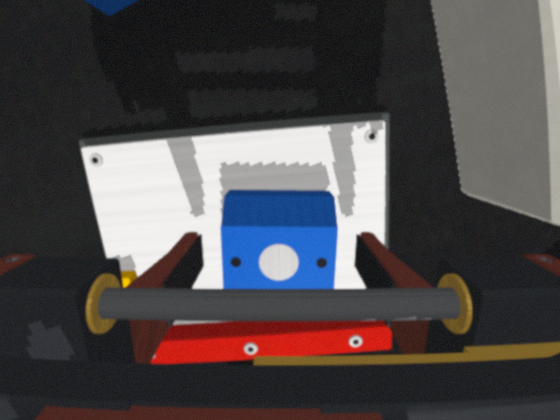

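Request:
carry_out(
  series=[
    [[-0.2,0.5,0],0],
    [[0,0.3,0],0],
    [[0,0,0],0],
    [[0,0,0],0],
    [[0,0,0],0],
  ],
)

```text
time_s: 10.15
ee_pos: [524.6, -330.9, 209.6]
orientation: [-1.571, 0.0, -0.28]
force: [0.5, 0.4, -0.7]
grip_width: 87.9
```

```bash
python3 plan.py 525.5 -330.5 210 -0.28 1
```

```text
t 10.15 pos [ 524.6 -330.9  209.6] rpy [-1.571  0.    -0.28 ] F [ 0.5  0.4 -0.7] M [ 0.05 -0.15 -0.01] w 87.9
1 rows; end [ 525.5 -330.5  210. ] -0.28
[[[0.08,-0.04,0.06],0.0]]
```

Close on the block gently.

Request:
carry_out(
  series=[
    [[0,0,0],0],
    [[0,0,0],0],
    [[0,0,0],0],
    [[0,0,0],0],
    [[0,0,0],0],
  ],
  jaw=-1,
  force=10,
)

```text
time_s: 10.57
ee_pos: [524.6, -330.8, 209.7]
orientation: [-1.571, -0.0, -0.279]
force: [1.2, 0.8, -1.1]
grip_width: 63.8
```

Request:
carry_out(
  series=[
    [[0,0,0],0],
    [[0,0,0],0],
  ],
)

```text
time_s: 10.73
ee_pos: [524.6, -330.8, 209.7]
orientation: [-1.571, -0.0, -0.279]
force: [0.2, 0.9, 0.1]
grip_width: 64.4
```

```bash
python3 -c "
from h import *
o=st()
yaw=-.187;s=np.array([531.1,-357.7]);Rj=np.array([[np.cos(yaw),-np.sin(yaw)],[np.sin(yaw),np.cos(yaw)]])
print('tcp in jig',Rj.T@(o['ee_pos'][:2]-s))
"; python3 plan.py 548 -401 210 -0.187 4
```

```text
t 10.73 pos [ 524.6 -330.8  209.7] rpy [-1.571 -0.    -0.279] F [0.2 0.9 0.1] M [-0.01 -0.13 -0.03] w 64.4
tcp in jig [-11.34484817  25.18563261]
t 10.73 pos [ 524.6 -330.8  209.7] rpy [-1.571 -0.    -0.279] F [0.2 0.9 0.1] M [-0.01 -0.13 -0.03] w 64.4
4 rows; end [ 548. -401.  210.] -0.189
[[[1.05,-0.01,-1.52],-1.3],[[1.01,-0.0,-1.55],-1.3],[[0.97,-0.01,-1.57],-1.3],[[0.94,-0.01,-1.6],-1.3]]
```

```bash
python3 - <<'E'
from plan import *
yaw=-.187;s=np.array([531.1,-357.7]);Rj=np.array([[np.cos(yaw),-np.sin(yaw)],[np.sin(yaw),np.cos(yaw)]])
t=s+Rj@np.array([22,-39.]);plan([*t,209.7],yaw,8)
E
```

```text
t 10.73 pos [ 524.6 -330.8  209.7] rpy [-1.571 -0.    -0.279] F [0.2 0.9 0.1] M [-0.01 -0.13 -0.03] w 64.4
8 rows; end [ 545.5 -400.1  209.7] -0.182
[[[0.49,0.0,-0.76],-0.7],[[0.48,0.0,-0.77],-0.7],[[0.47,0.0,-0.77],-0.7],[[0.46,0.0,-0.78],-0.7],[[0.45,0.0,-0.78],-0.7]]
[[[0.44,0.0,-0.79],-0.7],[[0.44,0.0,-0.79],-0.7],[[0.42,0.0,-0.8],-0.7]]
```

Request:
carry_out(
  series=[
    [[0.5,0,-0.8],-0.7],
    [[0.5,0,-0.8],-0.7],
    [[0.5,0,-0.8],-0.7],
    [[0.4,0,-0.8],-0.7],
    [[0.4,0,-0.8],-0.7],
  ],
)

```text
time_s: 11.15
ee_pos: [537.0, -376.6, 209.7]
orientation: [-1.571, -0.0, -0.218]
force: [0.2, 0.5, 0.3]
grip_width: 64.1
```

Request:
carry_out(
  series=[
    [[0.4,0,-0.8],-0.6],
    [[0.4,0,-0.8],-0.6],
    [[0.4,0,-0.7],-0.6],
    [[0,0,0],0],
    [[0,0,0],0],
  ],
)

```text
time_s: 11.57
ee_pos: [543.9, -401.1, 209.7]
orientation: [-1.571, -0.001, -0.187]
force: [1.0, -0.7, 1.1]
grip_width: 63.9
```

```bash
cat > look.py <<'E'
from h import *
import sys
o=st()
yaw=-.187;s=np.array([531.1,-357.7]);Rj=np.array([[np.cos(yaw),-np.sin(yaw)],[np.sin(yaw),np.cos(yaw)]])
print('tcp in jig',(Rj.T@(o['ee_pos'][:2]-s)).round(1),'F jig',(Rj.T@o['force'][:2]).round(1))
if len(sys.argv)>1:
    n=sys.argv[1]
    im=imaging.camera('wrist')[:,:,::-1]; t=imaging.camera('top')[:,:,::-1]
    cv2.imwrite(f'pics/{n}w.png',im); crop(t,345,185,76,64,10,f'pics/{n}t.png')
E
python3 look.py a
```

```text
t 11.57 pos [ 543.9 -401.1  209.7] rpy [-1.571e+00 -1.000e-03 -1.870e-01] F [ 1.  -0.7  1.1] M [-0.09 -0.22 -0.01] w 63.9
tcp in jig [ 20.6 -40.2] F jig [ 1.1 -0.5]
```

View pics/aw.png

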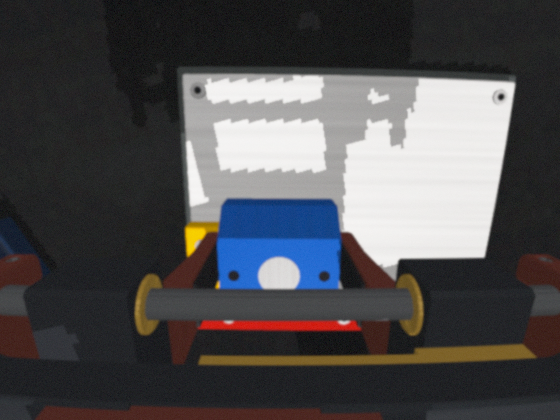

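View pics/at.png

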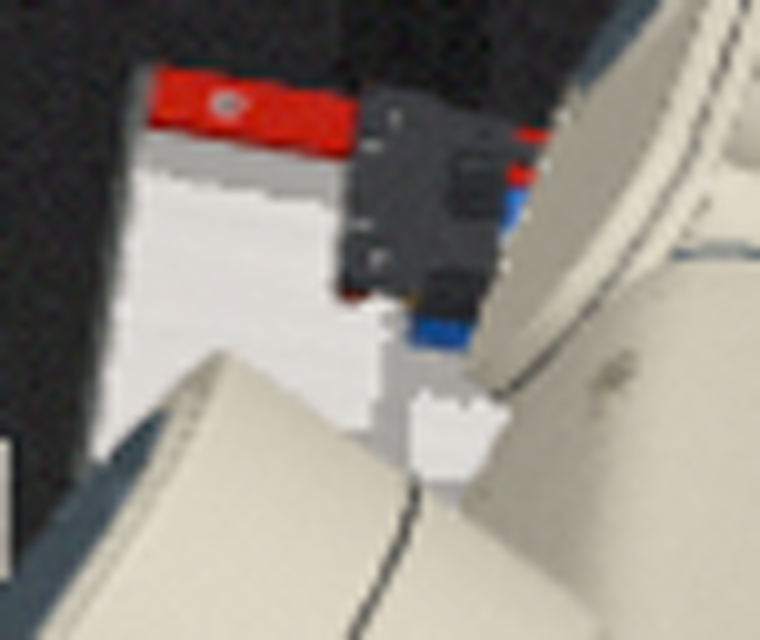

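Request:
carry_out(
  series=[
    [[0.2,0,0],0],
    [[0.1,0,0],0],
    [[0.1,0,0],0],
    [[0.1,0,0],0],
    [[0,0,0],0],
  ],
)

```text
time_s: 12.08
ee_pos: [548.3, -400.9, 209.7]
orientation: [-1.57, 0.002, -0.187]
force: [-4.5, 1.8, 4.0]
grip_width: 63.7
```

```bash
python3 look.py
```

```text
t 12.08 pos [ 548.3 -400.9  209.7] rpy [-1.57   0.002 -0.187] F [-4.5  1.8  4. ] M [ 0.27  0.61 -0.09] w 63.7
tcp in jig [ 24.9 -39.2] F jig [-4.8  1. ]
```

Request:
carry_out(
  series=[
    [[0.1,0,0],0],
    [[0,0,0],0],
  ],
)

```text
time_s: 12.25
ee_pos: [548.7, -401.0, 209.6]
orientation: [-1.57, 0.004, -0.187]
force: [-7.5, 3.4, 7.1]
grip_width: 64.1
```

```bash
python3 look.py
```

```text
t 12.25 pos [ 548.7 -401.   209.6] rpy [-1.57   0.004 -0.187] F [-7.5  3.4  7.1] M [ 0.43  1.15 -0.17] w 64.1
tcp in jig [ 25.3 -39.3] F jig [-8.  2.]
```

Request:
carry_out(
  series=[
    [[0.1,0,0],0],
    [[0,0,0],0],
  ],
)

```text
time_s: 12.42
ee_pos: [549.2, -401.1, 209.5]
orientation: [-1.569, 0.005, -0.187]
force: [-9.9, 2.9, 8.5]
grip_width: 64.1
```

```bash
python3 look.py
```

```text
t 12.42 pos [ 549.2 -401.1  209.5] rpy [-1.569  0.005 -0.187] F [-9.9  2.9  8.5] M [ 0.51  1.5  -0.15] w 64.1
tcp in jig [ 25.9 -39.3] F jig [-10.2   1. ]
```

Request:
carry_out(
  series=[
    [[-0.2,0,-0.1],0],
    [[0,0,-0.1],0],
    [[0,0,-0.1],0],
    [[0,0,0],0],
  ],
)

```text
time_s: 12.75
ee_pos: [548.0, -403.8, 209.6]
orientation: [-1.57, 0.001, -0.187]
force: [-3.5, 3.7, 5.2]
grip_width: 64.3
```

```bash
python3 look.py
```

```text
t 12.75 pos [ 548.  -403.8  209.6] rpy [-1.57e+00  1.00e-03 -1.87e-01] F [-3.5  3.7  5.2] M [ 0.98  0.42 -0.03] w 64.3
tcp in jig [ 25.1 -42.2] F jig [-4.1  3. ]
```

Request:
carry_out(
  series=[
    [[0,0,-0.1],0],
    [[0,0,0],0],
  ],
)

```text
time_s: 12.92
ee_pos: [547.8, -404.7, 209.5]
orientation: [-1.569, 0.001, -0.187]
force: [-2.4, 4.8, 5.2]
grip_width: 64.2
```

```bash
python3 look.py
```

```text
t 12.92 pos [ 547.8 -404.7  209.5] rpy [-1.569e+00  1.000e-03 -1.870e-01] F [-2.4  4.8  5.2] M [ 1.08  0.36 -0.04] w 64.2
tcp in jig [ 25.1 -43.1] F jig [-3.3  4.2]
```

Request:
carry_out(
  series=[
    [[0,0,-0.1],0],
    [[0,0,0],0],
  ],
)

```text
time_s: 13.08
ee_pos: [547.6, -405.4, 209.5]
orientation: [-1.569, 0.002, -0.187]
force: [-3.3, 4.8, 4.9]
grip_width: 64.0
```

```bash
python3 look.py
```

```text
t 13.08 pos [ 547.6 -405.4  209.5] rpy [-1.569  0.002 -0.187] F [-3.3  4.8  4.9] M [ 1.2   0.34 -0.06] w 64.0
tcp in jig [ 25.1 -43.8] F jig [-4.1  4.1]
```

Request:
carry_out(
  series=[
    [[0,0,-0.1],0],
    [[0,0,-0.1],0],
    [[0,0,0],0],
  ],
)

```text
time_s: 13.33
ee_pos: [547.6, -406.0, 209.4]
orientation: [-1.566, 0.002, -0.187]
force: [-1.0, 13.6, 6.3]
grip_width: 64.1
```

```bash
python3 look.py b
```

```text
t 13.33 pos [ 547.6 -406.   209.4] rpy [-1.566  0.002 -0.187] F [-1.  13.6  6.3] M [ 2.51 -0.11 -0.08] w 64.1
tcp in jig [ 25.2 -44.4] F jig [-3.5 13.2]
```

View pics/bw.png

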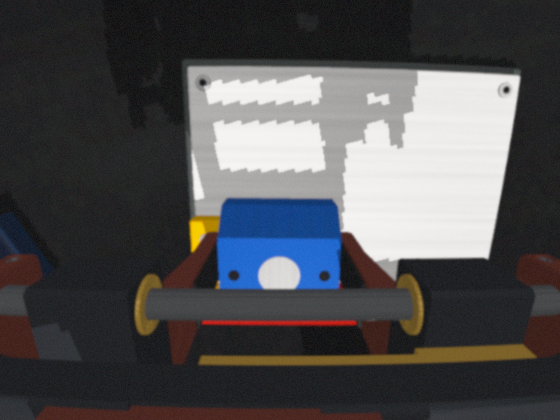

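Request:
carry_out(
  series=[
    [[0.1,0,0],0],
    [[0,0,0.1],0],
    [[0,0,0],0],
  ],
)

```text
time_s: 13.68
ee_pos: [548.0, -405.8, 209.4]
orientation: [-1.568, 0.004, -0.187]
force: [-4.9, 9.3, 7.1]
grip_width: 63.9
```

```bash
python3 look.py
```

```text
t 13.68 pos [ 548.  -405.8  209.4] rpy [-1.568  0.004 -0.187] F [-4.9  9.3  7.1] M [ 1.85  0.64 -0.15] w 63.9
tcp in jig [ 25.6 -44.1] F jig [-6.5  8.3]
```

Request:
carry_out(
  series=[
    [[0,0,0],0],
    [[0,0,0],0],
    [[0,0,0],0],
    [[0,0,0],0],
    [[0,0,0],0],
  ],
  jaw=1,
)

```text
time_s: 14.1
ee_pos: [548.7, -407.7, 209.6]
orientation: [-1.571, -0.001, -0.187]
force: [-0.1, 0.3, -0.1]
grip_width: 87.7
```

```bash
python3 look.py
```

```text
t 14.1 pos [ 548.7 -407.7  209.6] rpy [-1.571e+00 -1.000e-03 -1.870e-01] F [-0.1  0.3 -0.1] M [ 0.03 -0.14  0.02] w 87.7
tcp in jig [ 26.5 -45.8] F jig [-0.2  0.2]
```

Request:
carry_out(
  series=[
    [[0,-1,0],0],
    [[0,-3,0],0],
    [[-2,-3,0],0],
    [[-3,-3,0],0],
    [[0,0,0],0],
  ],
)

```text
time_s: 14.52
ee_pos: [498.0, -398.6, 315.1]
orientation: [-1.574, -0.004, -0.188]
force: [0.9, -0.7, 0.0]
grip_width: 87.8
```

Request:
carry_out(
  series=[
    [[0,0,0],0],
    [[0,0,0],0],
    [[0,0,0],0],
    [[0,0,0],0],
    [[0,0,0],0],
  ],
  jaw=-1,
  force=30,
)

```text
time_s: 14.93
ee_pos: [500.3, -398.0, 307.8]
orientation: [-1.57, 0.002, -0.187]
force: [0.0, 0.4, -0.1]
grip_width: 57.7
```

```bash
python3 look.py c
```

```text
t 14.93 pos [ 500.3 -398.   307.8] rpy [-1.57   0.002 -0.187] F [ 0.   0.4 -0.1] M [ 0.04 -0.14 -0.02] w 57.7
tcp in jig [-22.8 -45.3] F jig [-0.1  0.4]
```

View pics/cw.png

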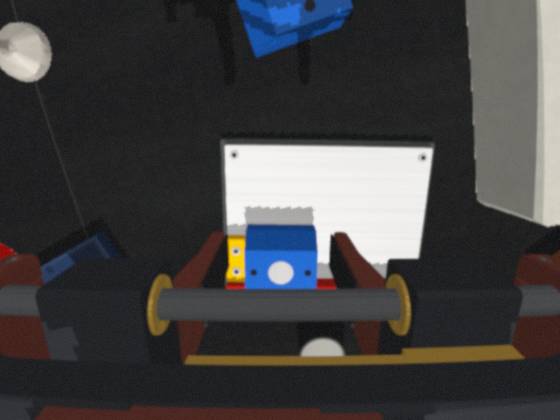

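```bash
python3 - <<'E'
from h import *
crop(cv2.imread("pics/cw.png"),215,195,120,105,6,"pics/cwc.png")
E
```

```text
(no output)
```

View pics/cwc.png

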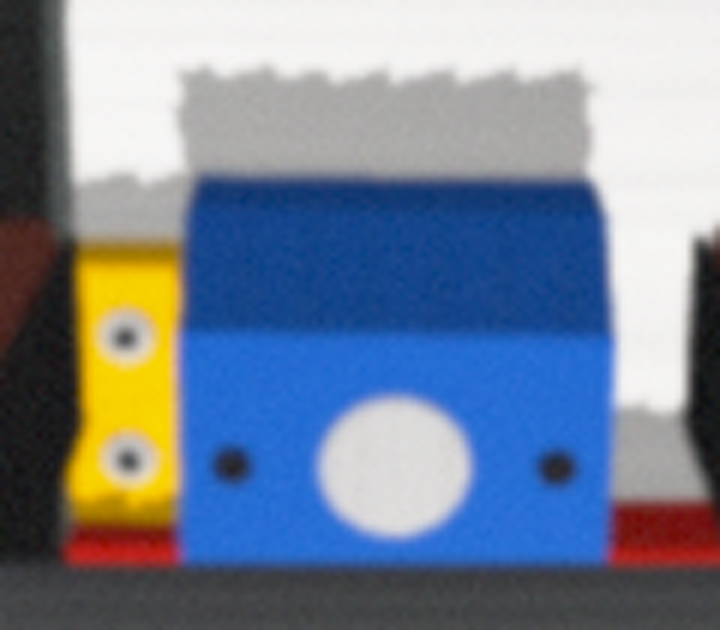

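```bash
python3 - <<'E'
from plan import *
yaw=-.187;s=np.array([531.1,-357.7]);Rj=np.array([[np.cos(yaw),-np.sin(yaw)],[np.sin(yaw),np.cos(yaw)]])
t=s+Rj@np.array([-24,-44.]);plan([*t,222],yaw,9)
E
```

```text
t 15.03 pos [ 500.2 -398.   308.1] rpy [-1.57e+00  1.00e-03 -1.87e-01] F [-0.2  0.1 -0.1] M [ 0.05 -0.16  0.03] w 50.0
9 rows; end [ 499.4 -396.4  222. ] -0.187
[[[-0.01,0.96,0.02],0.0],[[-0.01,0.95,0.01],0.0],[[-0.02,0.96,0.02],0.0],[[-0.01,0.96,0.01],0.0],[[-0.01,0.95,0.02],0.0]]
[[[-0.01,0.96,0.01],0.0],[[-0.02,0.96,0.02],0.0],[[-0.01,0.95,0.01],0.0],[[-0.01,0.96,0.02],0.0]]
```

Request:
carry_out(
  series=[
    [[0,0,0],0],
    [[0,0,0],0],
    [[0,0,0],0],
    [[0,1,0],0],
    [[0,1,0],0],
  ],
)

```text
time_s: 15.45
ee_pos: [500.1, -398.3, 288.9]
orientation: [-1.572, -0.001, -0.187]
force: [-0.3, 0.3, -0.2]
grip_width: 16.4
```

Request:
carry_out(
  series=[
    [[-0.1,2,0],0],
    [[0,2,0.1],0],
    [[0,1.5,0],0],
    [[0,1,0],0],
    [[0,0,0],0],
  ],
)

```text
time_s: 15.87
ee_pos: [498.2, -396.3, 221.0]
orientation: [-1.568, 0.004, -0.187]
force: [-0.5, -0.2, 0.1]
grip_width: 0.2
```

Request:
carry_out(
  series=[
    [[0,0,0],0],
    [[0,0,0],0],
    [[0,0,0],0],
  ],
)

```text
time_s: 16.12
ee_pos: [499.5, -397.3, 225.1]
orientation: [-1.572, -0.002, -0.187]
force: [0.4, -0.3, -0.4]
grip_width: 0.2
```

```bash
python3 look.py d
```

```text
t 16.12 pos [ 499.5 -397.3  225.1] rpy [-1.572 -0.002 -0.187] F [ 0.4 -0.3 -0.4] M [ 0.   -0.15  0.04] w 0.2
tcp in jig [-23.7 -44.8] F jig [ 0.4 -0.2]
```

View pics/dw.png

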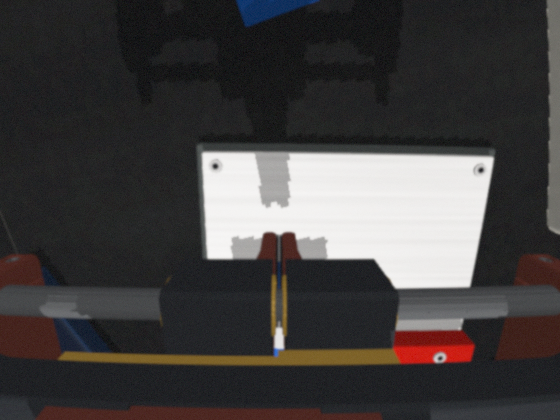

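Request:
carry_out(
  series=[
    [[0,0.5,0],0],
    [[0.5,0,0],0],
    [[0.5,0,0],0],
    [[0.5,0,0],0],
    [[0,0,0],0],
  ],
)

```text
time_s: 16.63
ee_pos: [515.1, -400.1, 219.4]
orientation: [-1.571, -0.001, -0.186]
force: [-0.3, 0.5, 0.2]
grip_width: 0.7
```

Request:
carry_out(
  series=[
    [[0,0,0],0],
    [[0,0,0],0],
  ],
)

```text
time_s: 16.8
ee_pos: [513.9, -399.7, 219.0]
orientation: [-1.571, 0.0, -0.187]
force: [0.2, -0.7, -0.2]
grip_width: 0.3
```

```bash
python3 look.py
```

```text
t 16.8 pos [ 513.9 -399.7  219. ] rpy [-1.571  0.    -0.187] F [ 0.2 -0.7 -0.2] M [ 0.03 -0.16 -0.06] w 0.3
tcp in jig [ -9.1 -44.5] F jig [ 0.3 -0.6]
```

Request:
carry_out(
  series=[
    [[0.2,0,0],0],
    [[0.1,0,0],0],
    [[0,0,0],0],
  ],
)

```text
time_s: 17.05
ee_pos: [516.6, -400.3, 219.0]
orientation: [-1.57, 0.001, -0.187]
force: [-1.7, 0.2, 0.4]
grip_width: 0.6
```

```bash
python3 look.py
```

```text
t 17.05 pos [ 516.6 -400.3  219. ] rpy [-1.57e+00  1.00e-03 -1.87e-01] F [-1.7  0.2  0.4] M [ 0.08  0.14 -0.04] w 0.6
tcp in jig [ -6.4 -44.5] F jig [-1.7 -0.1]
```

Request:
carry_out(
  series=[
    [[0.1,0,0],0],
    [[0,0,0],0],
  ],
)

```text
time_s: 17.22
ee_pos: [517.0, -400.4, 218.9]
orientation: [-1.57, 0.003, -0.187]
force: [-4.8, 0.4, 2.0]
grip_width: 0.5
```

```bash
python3 look.py
```

```text
t 17.22 pos [ 517.  -400.4  218.9] rpy [-1.57   0.003 -0.187] F [-4.8  0.4  2. ] M [ 0.09  0.71 -0.01] w 0.5
tcp in jig [ -5.9 -44.5] F jig [-4.8 -0.5]
```

Request:
carry_out(
  series=[
    [[0,0.1,0],0],
    [[0,0,0],0],
  ],
)

```text
time_s: 17.38
ee_pos: [517.0, -400.4, 218.5]
orientation: [-1.57, 0.002, -0.187]
force: [-6.2, 1.2, 7.6]
grip_width: 0.7
```

```bash
python3 look.py
```

```text
t 17.38 pos [ 517.  -400.4  218.5] rpy [-1.57   0.002 -0.187] F [-6.2  1.2  7.6] M [0.29 1.   0.01] w 0.7
tcp in jig [ -5.9 -44.6] F jig [-6.3  0. ]
```

Request:
carry_out(
  series=[
    [[0.1,0,-0.1],0],
    [[0,0.1,0],0],
    [[0,0,0],0],
  ],
)

```text
time_s: 17.63
ee_pos: [517.5, -400.9, 218.3]
orientation: [-1.569, 0.004, -0.187]
force: [-10.7, 7.1, 18.2]
grip_width: 0.5
```

```bash
python3 look.py
```

```text
t 17.63 pos [ 517.5 -400.9  218.3] rpy [-1.569  0.004 -0.187] F [-10.7   7.1  18.2] M [1.17 1.56 0.  ] w 0.5
tcp in jig [ -5.4 -45. ] F jig [-11.8   4.9]
```

Request:
carry_out(
  series=[
    [[0.05,-0.05,0],0],
    [[0,0,0],0],
    [[0,0,0],0],
  ],
)

```text
time_s: 17.88
ee_pos: [517.6, -401.0, 218.4]
orientation: [-1.569, 0.005, -0.187]
force: [-11.3, 5.4, 15.5]
grip_width: 0.3
```

Request:
carry_out(
  series=[
    [[0,0,0],0],
    [[0,0,0],0],
    [[0,0,0],0],
    [[0,0,0],0],
    [[0,0,0],0],
  ],
)

```text
time_s: 18.3
ee_pos: [517.6, -400.9, 218.4]
orientation: [-1.569, 0.005, -0.187]
force: [-10.6, 5.8, 14.7]
grip_width: 0.5
```

```bash
python3 look.py e; python3 -c "
from h import *
cv2.imwrite('pics/e_top.png',imaging.camera('top')[:,:,::-1]);cv2.imwrite('pics/e_scene.png',imaging.camera('scene')[:,:,::-1])"
```

```text
t 18.3 pos [ 517.6 -400.9  218.4] rpy [-1.569  0.005 -0.187] F [-10.6   5.8  14.7] M [ 1.07  1.64 -0.  ] w 0.5
tcp in jig [ -5.2 -45. ] F jig [-11.5   3.7]
```

View pics/et.png

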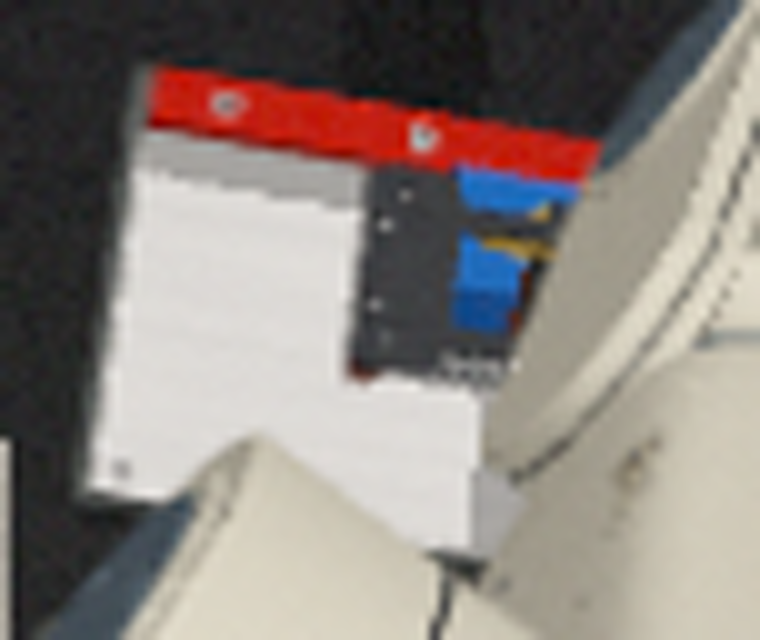

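View pics/ew.png

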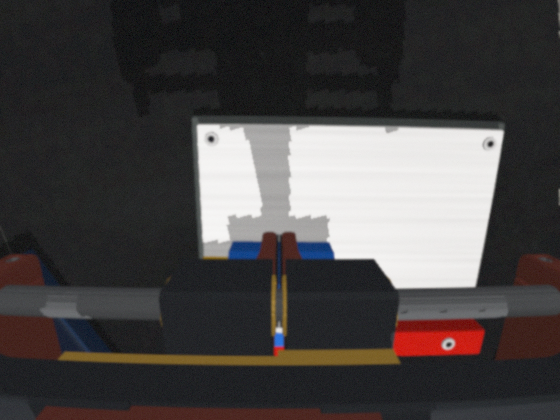

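View pics/e_top.png

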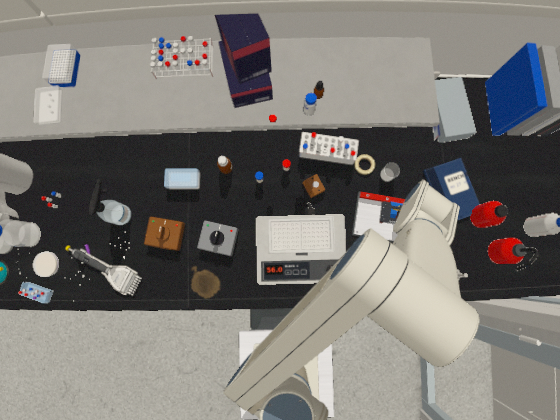

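```bash
python3 - <<'E'
from h import *
crop(cv2.imread("pics/e_top.png"),375,193,40,30,18,"pics/e_c.png")
yaw=-.187;s=np.array([531.1,-357.8]);Rj=np.array([[np.cos(yaw),-np.sin(yaw)],[np.sin(yaw),np.cos(yaw)]])
for q in [(55,-11,44),(55,-75,44),(13,-11,44),(-1,-11,30)]:
    P=proj("top",[[*(s+Rj@np.array(q[:2])),q[2]]])[0]; print(q,(P-[375,193]+.5)*18-.5)
E
```

```text
(55, -11, 44) [283.48393263 151.88093648]
(55, -75, 44) [606.59411954 204.75939021]
(13, -11, 44) [257.32135984 364.6237202 ]
(-1, -11, 30) [229.45235597 444.84960085]
```

View pics/e_c.png

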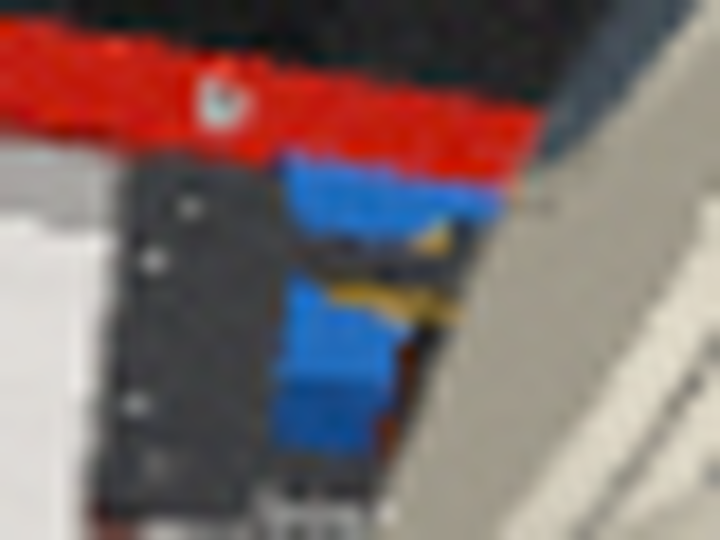

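```bash
python3 look.py; python3 -c "
from h import *
print(workorder.sign_off()); st()"
```

```text
t 18.5 pos [ 517.6 -401.   218.4] rpy [-1.569  0.005 -0.187] F [-10.8   5.5  13.8] M [1.08 1.66 0.04] w 0.9
tcp in jig [ -5.2 -45. ] F jig [-11.6   3.4]
the job is handed in; nothing more can be done
None
the job is handed in; nothing more can be done
```

The job is handed in at 18.5 s. The timer was started first, and the block is pressed into the jig's corner with the gripper still holding it there.

- **Timer:** I turned the grey timer's knob about 62° clockwise. The twisting moment jumped to 0.66 N m, well above the spring's roughly 0.08, so it was on its stop. After I let go, the wrist picture showed the knob's mark back in line with the mark on the box.
- **Block:** I gripped the small blue block, slid it to the fence and then to the stop, feeling contact at each. I then let go and pressed the bevel with the closed fingertips. The last reading was about 11.6 N towards the fence, 13.8 N down and 3.4 N towards the stop.
- **Position check:** In the top view the block's fence-side edge was within about 2 crop pixels (0.1 camera pixel) of where it should be and parallel to about 0.01 rad. The far end of the block was hidden by the arm, so contact with the stop rests on the earlier wrist picture and the forces.
- **Disagreements:** The felt contact points were 1–2 mm off the position worked out from the camera, about what the calibration allows. The downward force is a little above the suggested 10 N.
- **Other items:** In the last top picture I saw nothing else displaced. The arm covered the larger blue block and much of the jig's right side.

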